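# Open the yellow push-and-turn safety cap

## Task

Open the jug with the yellow safety cap: press the cap down firmly, turn it anticlockwise (seen from above) while it is pressed until it comes free, lift it off and set it down right way up in the white sample tray. Leave the jug with the green cap shut.

Things in the scene. Friction and masses are not known exactly. Their poses are not given: they have to be found in the camera images.
- yellow_cap_center (a point): Centre, half-way up, of the loose yellow cap (60 g, 46 mm high): a skirt 54 mm in diameter (26 mm high) and on it a round barrel 40 mm in diameter, 3 to 23 mm above this point. Grip the barrel from above at any yaw; fingertips may bear on the 7 mm ledge round its foot. z up. -x: its black pointer, along the jug's -x when locked. Locked, it cannot be lifted.
- yellow_cap_seal (a joint): How far the yellow cap is pressed down on its neck, in m (0 as it stands; -0.004 once off). Spring: 6 N at the start plus 0.7 N per mm. The cap can turn only once 4 mm down (9 N); aim at 7 mm (11 N); hard stop at 11 mm. Kept down, it turns anticlockwise from above only. Lift it off straight up between 50 and 85 degrees of turn (aim at 65; stop at 87).
- yellow_jug: White square jug, 88 mm, with yellow bars on its sides, fixed in a dark steel holder 104 mm square. Origin: centre of the holder's underside, on the worktop, on the cap's axis; z up. Shoulder 120 mm up; locked cap from 131 to 177 mm; neck's rim at 143 mm: lift the cap 20 mm or more before moving it sideways.
- tray: White open sample tray, 148 mm (its x) by 203 mm (its y), 20 mm high, fixed. Origin: centre of its underside; z up. Floor 2 mm up, walls 3 mm thick. The cap fits flat on its floor with its axis up to 43 mm from the centre along the tray's x and 70 mm along its y.
- green_cap_pointer (a point): Tip of the black pointer on top of the green cap, the same make of cap, locked on a like jug with green bars; to be left alone. The cap's axis lies 20 mm from here along this point's own +x; its underside is 46 mm below, its top 177 mm above the worktop.
Mind the look-alikes: they are no part of the job. What is meant by the part that bears yellow_cap_center is not red, and is the larger of those in its own colour.

How it is judged:
On the way, in this order (a step that is already met when the one before it is completed fails the run):
1. the yellow cap is turned more than 20 degrees while pressed down (angle between the x axis of yellow_cap_center and the x axis of yellow_jug, either way round above 0.35 rad and value of joint yellow_cap_seal above 0.003 m), for 0.05 s.
2. the yellow cap is turned by more than 40 degrees while it still sits on its neck (angle between the x axis of yellow_cap_center and the x axis of yellow_jug, either way round above 0.7 rad and horizontal distance between yellow_cap_center and yellow_jug below 0.012 m and z of yellow_cap_center in the frame of yellow_jug below 0.162 m), for 0.1 s.
At the end, for the whole second after the job is handed in: The yellow cap rests right way up (within 11 degrees) on the floor of the sample tray, inside its rim (axis within 52 mm of the centre along the tray's x and 80 mm along its y); the green cap is still locked on its jug (x of yellow_cap_center in the frame of tray between -0.052 and 0.052 m and y of yellow_cap_center in the frame of tray between -0.08 and 0.08 m and z of yellow_cap_center in the frame of tray between 0.015 and 0.036 m and angle between yellow_cap_center's own z axis and vertical below 0.2 rad and distance of green_cap_pointer from where it was at the start of the episode below 0.012 m); the robot touches nothing.
It fails at once if the green cap is turned or lifted (its pointer moved 12 mm or more) (distance of green_cap_pointer from where it was at the start of the episode above 0.012 m).
It also fails if it takes over 38 s, if anything falls off the work surface, if the arm or the gripper's body presses on something with over 40 N, if the wrist force passes 120 N, or if a joint passes its speed limit or range.

## Robot

A 6-joint arm with a two-finger parallel gripper is mounted at the origin on a cart in front of the work surface, level with it; the furniture and walls round the work are solid. World frame = base frame: x ahead of the robot, y to its left, z up, the work surface at z = 0. Lengths are in m, angles in rad, forces in N, time in s.
With the tool pointing down it reaches from about 0.35 to 0.975 m from the base axis. Payload 4.9 kg.
Tool frame: the origin (TCP) lies on the centre line of the jaws, within the pads' length; the fingertips stand ctrl.tcp_to_tips ahead of it and the grasp point (between the pads) lies 3 mm ahead of it (ctrl.tcp_to_tips is the distance from the TCP to the fingertips, in m); z points along the fingers, y is the direction in which the jaws open and shut (so a half turn about z gives the same grasp; the last joint's range is limited). The gripper opens to 85 mm and grips with 20 to 120 N. Pads are 22 mm wide; open, the fingers measure 114 mm over their backs; the gripper's body (76 mm by 85 mm) begins 54 mm behind the grasp point. The pads swing forward as they close: fully open they stand 13 mm farther back than shut.
Start: joints at [-1.4, 0.053, 1.613, -0, 1.476, -0.119], TCP at [0.179, -0.599, 0.253] pointing down, gripper open.
Joint ranges: [-3.01, 3.01], [-1.01, 2.22], [0.06, 2.58], [-1.02, 4.17], [0.09, 2.62], [-3.14, 3.14]. Speed limits (rad/s): [2.57, 2.57, 3.14, 3.14, 3.14, 3.14].

## Interface

Orientations are given as a rotation vector (axis times angle).
In Python, from station import ctrl, vision gives the robot as it stands.
- The arm moves only by the tool jog_arm, never from a script. Its argument "deltas" is a list of rows, each a list of 7 numbers: the turn, a rotation vector about the tool's x, y, z in rad, then the shift along the tool's x, y, z in cm, then the opening, from 0 (shut) to 1 (fully open). A call has 1 to 12 rows; each row shifts and turns the commanded pose from where the row before left it, along the tool's axes as they then stand; what a row does not reach is not made up. A row lasts 1/12 s, in which the tool goes at most 41.7 mm and 7.16 degrees, less where a joint would pass 70% of its speed; a pose out of reach is approached as far as the arm can. A call with a gripper value outside its range is refused whole. The fingers move at their own pace and stop on an object; "grip_force" is the grip in N (left out, the last holds). Time passes only in rows, so rows that do not move let the fingers close. It gives the time, the measured TCP pose, the force and the opening at its end, in the units of the state.
- ctrl.get_obs(): the state, without advancing time (a new reading comes with each control period).
- vision.get_image(name): name is "side" or "top"; returns (picture, depth): 480x640x3 uint8, red, green, blue; 480x640 float32, m along the optical axis (not along the pixel's ray), 0 where there is no reading.
- vision.calibration(name): a dict with "fx", "fy", "cx", "cy" (pixels), "rvec" (rotation vector, rad) and "tvec" (3), from world to camera coordinates, as OpenCV has them. Camera axes: x right, y down, z forward; pixel columns grow to the right and rows downward; lengths in m; the calibration is good to about 2 mm. A picture is of the moment at which its call begins. calibration takes no time and is no camera call.
- ctrl.finish_job(): hands the job in, once; it reports no verdict.
The state is a dict: "t": time; "q": joint angles; "dq": joint speeds; "effort": joint torques, N m; "tool_pos": TCP position; "tool_rot": TCP orientation; "contact_force": force on the tool from outside, world axes, zero at the start; "wrist_torque": the same for the moment, N m; "opening": finger opening in m.
Only numpy, scipy, OpenCV 4.12 (cv2) and the standard library are available. Lean on these libraries where they do the work, as an engineer would, in place of code of your own. Each camera call takes 0.05 s, during which the arm holds its last target. There are 200 camera calls.

## Working session

There is one attempt and no reset: what is moved stays moved. The work goes in short steps, Python scripts to look and compute and a tool call to move; the robot and the scene stay as the last step left them, time stands still between calls to the robot, and variables do not carry over. Pictures are saved under pics/ and viewed, about 8 in all and at most 12, crops included, and the job is handed in when it is done.

Besides the shell and the picture viewer there is one more tool, called after "Request:" as a command line: name --pt "numbers of a row" for each row, then --argument value for the rest. jog_arm: Moves the arm, as the interface text tells. Its arguments: {"type":"object","properties":{"deltas":{"type":"array"},"grip_force":{"type":"number"}},"required":["deltas"]}

```bash
ls; mkdir -p pics
cat > h.py <<'E'
import numpy as np, cv2
from scipy.spatial.transform import Rotation as R
from station import ctrl, vision
def cam(n):
    c=vision.calibration(n); K=np.array([[c['fx'],0,c['cx']],[0,c['fy'],c['cy']],[0,0,1]]); Rm=cv2.Rodrigues(np.array(c['rvec'],float))[0]
    return K,Rm,np.array(c['tvec'],float)
def on_plane(n,uv,z):
    K,Rm,t=cam(n); d=Rm.T@np.linalg.inv(K)@np.array([uv[0],uv[1],1.]); o=-Rm.T@t
    return o+d*(z-o[2])/d[2]
def cloud(n,dep):
    K,Rm,t=cam(n); v,u=np.mgrid[:480,:640]
    p=np.stack([(u-K[0,2])/K[0,0]*dep,(v-K[1,2])/K[1,1]*dep,dep],-1)
    return (p-t)@Rm
def grab(n,tag):
    im,d=vision.get_image(n); cv2.imwrite(f'pics/{tag}.png',im[:,:,::-1]); np.savez(f'pics/{tag}.npz',im=im,d=d); return im,d
E
python3 - <<'E'
from h import *
for n in('top','side'):
    grab(n,n+'0'); K,Rm,t=cam(n); print(n,-Rm.T@t,K[0,0])
print(ctrl.tcp_to_tips,ctrl.get_obs())
E
```

```text
pics
top [ 0.42548879 -0.17975276  1.15099359] 456.63007339351964
side [ 0.83398207 -0.71645003  0.7848953 ] 480.95470510719827
0.022 {'t': 0.1, 'q': array([-1.40001107e+00,  5.33092167e-02,  1.61416464e+00, -2.33492857e-06,
        1.47601871e+00, -1.18966387e-01]), 'dq': array([-5.76014632e-04, -2.09389501e-03, -2.17418972e-03, -4.80114681e-05,
       -2.86733724e-04, -1.66969418e-03]), 'effort': array([ 1.19105338e-03, -3.94900954e+01, -3.71360600e+01,  1.51418899e-06,
        3.93377995e-03, -2.95636262e-07]), 'tool_pos': array([ 0.1785005 , -0.5984141 ,  0.25216979]), 'tool_rot': array([-3.10680146e+00, -4.53276483e-01,  8.09154595e-05]), 'contact_force': array([-0.44629041, -0.39514667,  0.25001841]), 'wrist_torque': array([-0.01566515, -0.00314764,  0.04852393]), 'opening': 0.08546891477858763}
```

View pics/top0.png

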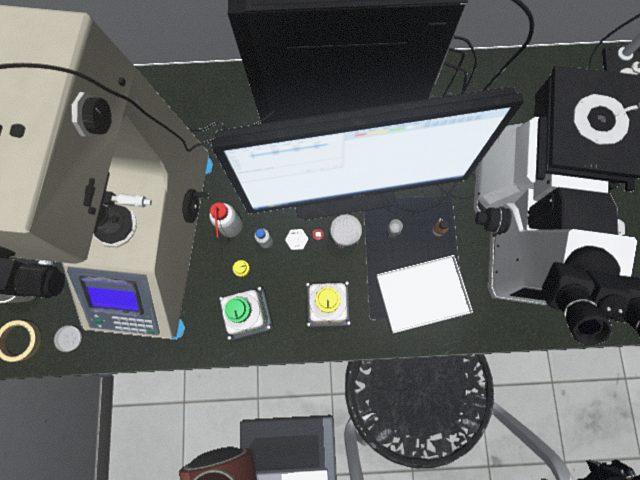

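View pics/side0.png

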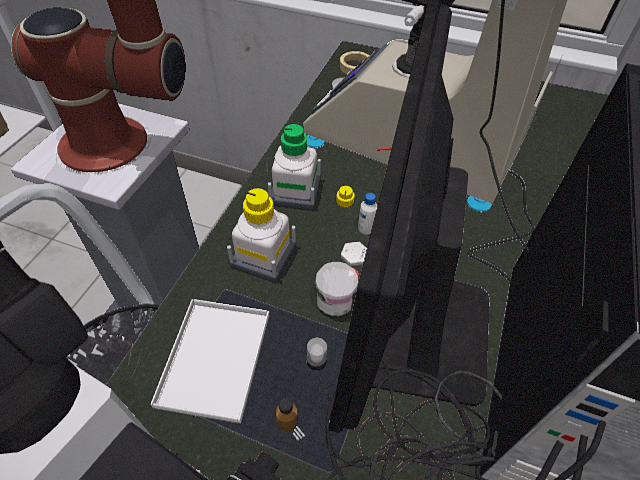

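The top view shows the yellow safety cap at about (328,299), the green cap at (237,310), the tray at about (425,293), and a small yellow decoy cap at (240,268). The monitor stands behind them. Next I measure these.

Run:
```python
from h import *
z=np.load('pics/top0.npz'); im,d=z['im'],z['d']; P=cloud('top',d)
hsv=cv2.cvtColor(im,cv2.COLOR_RGB2HSV)
def comps(m,minA):
    n,l,s,c=cv2.connectedComponentsWithStats(m.astype(np.uint8)); return [(l==i,s[i],c[i]) for i in range(1,n) if s[i][4]>=minA]
for nm,lo,hi in(('yel',22,35),('grn',50,80)):
    m=cv2.inRange(hsv,(lo,120,80),(hi,255,255))>0
    for k,s,c in comps(m,60):
        zz=P[k][:,2]; print(nm,s,c.round(1),'ztop',np.nanpercentile(zz,[5,50,95]).round(3))
        top=k&(abs(P[...,2]-0.177)<.008)
        if top.sum()>30: 
            v,u=np.nonzero(top); (cc,r)=cv2.minEnclosingCircle(np.c_[u,v].astype(np.float32)); print(' circ',cc,r,on_plane('top',cc,.177),'med',P[top].mean(0))
            x,y,w,h=s[:4]; 
# crop
cv2.imwrite('pics/crop0.png',cv2.resize(im[270:345,210:360,::-1],None,fx=5,fy=5,interpolation=cv2.INTER_CUBIC))
# tray
m=(im.min(2)>190)&(P[...,2]<.04)&(P[...,2]>-.02)
for k,s,c in comps(m,1500):
    v,u=np.nonzero(k); (cc,wh,a)=cv2.minAreaRect(np.c_[u,v].astype(np.float32)); b=cv2.boxPoints((cc,wh,a))
    w=np.array([on_plane('top',q,.02) for q in b]); print('tray',s,P[k][:,2].mean(),w.round(3),w.mean(0),np.linalg.norm(w[1]-w[0]),np.linalg.norm(w[2]-w[1]))
# heights of surroundings near region: max z per coarse grid
for x in np.arange(.2,.75,.05):
    row=[]
    for y in np.arange(-.5,.25,.05):
        k=(abs(P[...,0]-x)<.025)&(abs(P[...,1]-y)<.025)&(d>0); row.append(int(1000*P[k][:,2].max()) if k.any() else -9)
    print(round(x,2),row)
```

```text
yel [232 260  18  17 233] [240.7 268.2] ztop [0.001 0.027 0.036]
yel [316 288  24  24 441] [327.2 299.3] ztop [0.154 0.174 0.178]
 circ (327.6145935058594, 298.03125) 9.66983413696289 [ 0.52703158 -0.18205813  0.177     ] med [ 0.52795981 -0.18223853  0.17600497]
grn [225 298  25  24 456] [237.1 309.3] ztop [0.154 0.175 0.179]
 circ (235.26414489746094, 308.603759765625) 9.867157936096191 [0.51500467 0.01444381 0.177     ] med [0.51636514 0.01519292 0.17600007]
tray [ 378  255   92   78 4652] 0.005028491675912985 [[ 0.596 -0.308  0.02 ]
 [ 0.637 -0.506  0.02 ]
 [ 0.49  -0.527  0.02 ]
 [ 0.452 -0.334  0.02 ]] [ 0.5438347  -0.41859361  0.02      ] 0.202546342593963 0.14865214317459577
0.2 [-254, -256, -256, -253, -248, -189, -188, -788, -783, 266, 332, 324, 294, -789, -788]
0.25 [-259, -259, -256, -256, -253, -245, -274, -790, -787, 260, 362, 360, 292, -790, -788]
0.3 [-258, -261, -260, -254, -254, -246, -269, -790, -784, -788, -788, -777, -791, -786, -787]
0.35 [-259, -256, -258, -257, -253, -243, -286, -787, -786, -784, -788, -786, -786, -786, -786]
0.4 [4, 6, 4, 4, 5, 4, 5, 5, 4, 6, 3, 5, 5, 5, 5]
0.45 [5, 26, 25, 28, 6, 5, 5, 5, 4, 20, 109, 105, 4, 4, 71]
0.5 [26, 25, 10, 25, 23, 95, 181, 179, 8, 108, 180, 180, 6, 56, 570]
0.55 [25, 11, 9, 10, 26, 98, 179, 181, 4, 93, 179, 179, 7, 600, 605]
0.6 [26, 24, 25, 29, 24, 66, 5, 63, 4, 4, 34, 38, 4, 628, 630]
0.65 [25, 24, 7, 8, 8, 85, 82, 8, 15, 5, 35, 37, 6, 629, 628]
0.7 [79, 79, 60, 62, 8, 89, 86, 16, 19, 101, 99, 163, 386, 628, 632]
```

View pics/crop0.png

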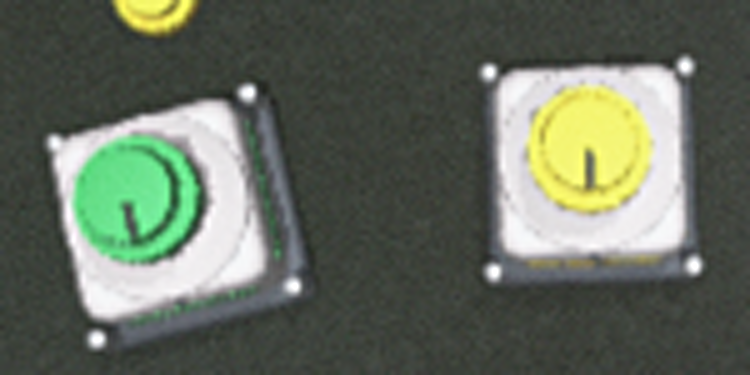

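The crop shows the yellow cap in its jug with the black pointer towards world -x. The pointer tip is near crop (589,187), which is full-image pixel (328,307). Cap axis ≈ (0.527, -0.182), with its top at the expected 0.177. The tray measures 203×149 mm, as given, with its centre at (0.544, -0.419). I approach above the cap.

Request:
jog_arm --pt "0 0 0 2.5 -1.65 0 1" --pt "0 0 0 2.5 -1.65 0 1" --pt "0 0 0 2.5 -1.65 0 1" --pt "0 0 0 2.5 -1.65 0 1" --pt "0 0 0 2.5 -1.65 0 1" --pt "0 0 0 2.5 -1.65 0 1" --pt "0 0 0 2.5 -1.65 0 1" --pt "0 0 0 2.5 -1.65 0 1" --pt "0 0 0 2.5 -1.65 0 1" --pt "0 0 0 2.5 -1.65 0 1" --pt "0 0 0 2.5 -1.65 0 1" --pt "0 0 0 2.5 -1.65 0 1" --grip_force 80

```text
t: 1.1
tool_pos: [0.41, -0.322, 0.2528]
tool_rot: [-3.108, -0.453, 0.001]
contact_force: [0.1, -0.2, -0.1]
opening: 0.0857
```

Request:
jog_arm --pt "0 0 0 2.5 -1.65 0 1" --pt "0 0 0 2.5 -1.65 0 1" --pt "0 0 0 2.5 -1.65 0 1" --pt "0 0 0 2.5 -1.65 0 1" --pt "0 0 0 2.5 -1.65 0 1" --pt "0 0 0 2.5 -1.65 0 1" --pt "0 0 0 0 0 0 1" --pt "0 0 0 0 0 0 1"

```text
t: 1.77
tool_pos: [0.5252, -0.1845, 0.2526]
tool_rot: [-3.108, -0.458, 0.002]
contact_force: [-1.4, -0.6, -0.4]
opening: 0.0854
```

```bash
cat > go.py <<'E'
from h import *
def go(p):
    o=ctrl.get_obs(); Rm=R.from_rotvec(o['tool_rot']).as_matrix(); print('t',o['t'],'pos',o['tool_pos'].round(4),'tool x',Rm[:,0].round(3),'z',Rm[:,2].round(3),'q',o['q'].round(2),'F',o['contact_force'].round(1),'open',round(o['opening'],4)); print('cm in tool',(Rm.T@(np.array(p)-o['tool_pos'])*100).round(2))
E
python3 - <<'E'
from go import *
go([.5275,-.182,.183])
z=np.load('pics/side0.npz'); im,d=z['im'],z['d']; P=cloud('side',d); hsv=cv2.cvtColor(im,cv2.COLOR_RGB2HSV)
m=(cv2.inRange(hsv,(22,120,80),(35,255,255))>0)&(abs(P[...,2]-.177)<.006)&(abs(P[...,0]-.527)<.05)&(abs(P[...,1]+.182)<.05)
v,u=np.nonzero(m); q=P[m]; print(m.sum(),q[:,:2].min(0),q[:,:2].max(0),(q.min(0)+q.max(0))/2)
K,Rm,t=cam('side')
for pt in([.527,-.182,.177],):
    w=K@(Rm@np.array(pt)+t); print(w[:2]/w[2])
E
```

```text
t 1.7667 pos [ 0.5252 -0.1845  0.2526] tool x [ 0.958  0.288 -0.001] z [-0.001  0.    -1.   ] q [-0.47 -0.11  1.77 -0.    1.48  0.81] F [-1.4 -0.6 -0.4] open 0.0854
cm in tool [ 0.3  -0.17  6.96]
314 [ 0.50984732 -0.20380736] [ 0.5477918  -0.16316735] [ 0.52881956 -0.18348735  0.17628285]
[256.54080469 195.23854145]
```

The two views agree within 2 mm: (0.527,-0.182) and (0.529,-0.183). I descend and close.

Request:
jog_arm --pt "0 0 0 0.3 -0.1 1.5 1" --pt "0 0 0 0 0 1.5 1" --pt "0 0 0 0 0 1.5 1" --pt "0 0 0 0 0 1.2 1" --pt "0 0 0 0 0 0.8 1" --pt "0 0 0 0 0 0.4 1" --pt "0 0 0 0 0 0 1" --pt "0 0 0 0 0 0 1"

```text
t: 2.43
tool_pos: [0.5276, -0.1843, 0.1847]
tool_rot: [3.108, 0.453, 0.001]
contact_force: [-0.9, -1.0, -0.6]
opening: 0.0853
```

Request:
jog_arm --pt "0 0 0 0 0 0 0.3" --pt "0 0 0 0 0 0 0.3" --pt "0 0 0 0 0 0 0.3" --pt "0 0 0 0 0 0 0.3" --pt "0 0 0 0 0 0 0.2" --pt "0 0 0 0 0 0 0.2" --pt "0 0 0 0 0 0 0.2" --pt "0 0 0 0 0 0 0.2" --pt "0 0 0 0 0 0 0.2" --pt "0 0 0 0 0 0 0.2"

```text
t: 3.27
tool_pos: [0.5279, -0.1835, 0.1853]
tool_rot: [-3.108, -0.454, -0.001]
contact_force: [-1.8, 3.3, 5.7]
opening: 0.0368
```

Run:
```python
from go import *
go([.528,-.1825,.183])
im,d=grab('side','grip'); cv2.imwrite('pics/grip_c.png',cv2.resize(im[130:290,190:360,::-1],None,fx=3.5,fy=3.5,interpolation=cv2.INTER_CUBIC))
```

```text
t 3.2667 pos [ 0.5279 -0.1835  0.1853] tool x [0.958 0.286 0.001] z [ 0.001  0.001 -1.   ] q [-0.47 -0.05  1.83  0.    1.36  0.81] F [-1.8  3.3  5.7] open 0.0368
cm in tool [ 0.04 -0.09  0.23]
```

View pics/grip_c.png

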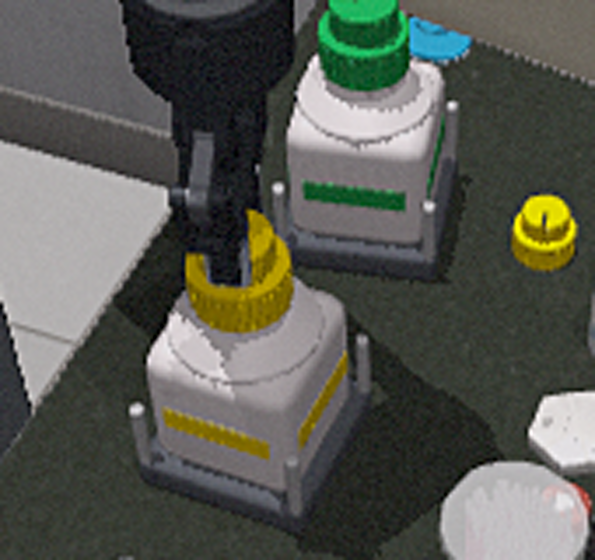

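The gripper holds the barrel of the yellow cap, at crop (235,260), and the skirt and ledge sit below the fingertips. Now I press.

Request:
jog_arm --pt "0 0 0 0 0 0.15 0.2" --pt "0 0 0 0 0 0.15 0.2" --pt "0 0 0 0 0 0.15 0.2" --pt "0 0 0 0 0 0.15 0.2" --pt "0 0 0 0 0 0.1 0.2" --pt "0 0 0 0 0 0 0.2" --pt "0 0 0 0 0 0 0.2"

```text
t: 3.9
tool_pos: [0.5283, -0.1838, 0.1794]
tool_rot: [3.108, 0.454, 0.003]
contact_force: [-3.6, 4.0, 8.8]
opening: 0.0368
```

Request:
jog_arm --pt "0 0 0 0 0 0.1 0.2" --pt "0 0 0 0 0 0.1 0.2" --pt "0 0 0 0 0 0 0.2" --pt "0 0 0 0 0 0 0.2"

```text
t: 4.23
tool_pos: [0.5284, -0.1838, 0.1778]
tool_rot: [3.108, 0.454, 0.003]
contact_force: [-3.0, 3.8, 10.7]
opening: 0.0369
```

The force is about 11 N at roughly 7 mm down. I turn anticlockwise, which is negative about tool z because it points down.

Request:
jog_arm --pt "0 0 -0.08 0 0 0 0.2" --pt "0 0 -0.08 0 0 0 0.2" --pt "0 0 -0.08 0 0 0 0.2" --pt "0 0 -0.08 0 0 0 0.2" --pt "0 0 -0.08 0 0 0 0.2" --pt "0 0 -0.08 0 0 0 0.2" --pt "0 0 0 0 0 0 0.2" --pt "0 0 0 0 0 0 0.2"

```text
t: 4.9
tool_pos: [0.5288, -0.1837, 0.1781]
tool_rot: [2.91, 1.18, 0.005]
contact_force: [-2.3, 4.1, 9.9]
opening: 0.037
```

Run:
```python
from go import *
go([.528,-.1835,.178]); print(ctrl.get_obs()['wrist_torque'])
im,d=grab('side','turn'); cv2.imwrite('pics/turn_c.png',cv2.resize(im[160:260,210:310,::-1],None,fx=5,fy=5,interpolation=cv2.INTER_CUBIC))
```

```text
t 4.9 pos [ 0.5288 -0.1837  0.1781] tool x [0.718 0.697 0.002] z [ 0.003 -0.    -1.   ] q [-0.47 -0.05  1.84  0.    1.34  0.33] F [-2.3  4.1  9.9] open 0.037
cm in tool [-0.04 -0.07  0.01]
[0.80716303 0.36115804 0.10033043]
```

View pics/turn_c.png

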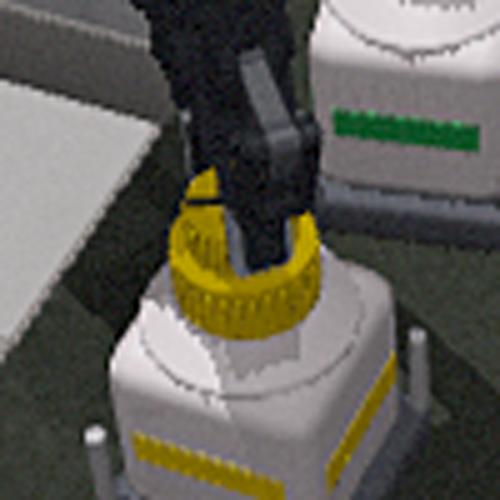

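The pointer, at crop (200,202), has turned with the tool from upper-left to left, so the cap follows. I continue to about 65°.

Request:
jog_arm --pt "0 0 -0.08 0 0 0 0.2" --pt "0 0 -0.08 0 0 0 0.2" --pt "0 0 -0.08 0 0 0 0.2" --pt "0 0 -0.08 0 0 0 0.2" --pt "0 0 -0.08 0 0 0 0.2" --pt "0 0 -0.08 0 0 0 0.2" --pt "0 0 -0.08 0 0 0 0.2" --pt "0 0 -0.08 0 0 0 0.2" --pt "0 0 0 0 0 0 0.2" --pt "0 0 0 0 0 0 0.2" --pt "0 0 0 0 0 0 0.2"

```text
t: 5.87
tool_pos: [0.5289, -0.1835, 0.1781]
tool_rot: [2.391, 2.035, 0.005]
contact_force: [-2.9, 4.3, 11.1]
opening: 0.0366
```

Run:
```python
from go import *
go([.528,-.1835,.178]); print(ctrl.get_obs()['wrist_torque'])
im,d=grab('side','turn2'); cv2.imwrite('pics/turn2_c.png',cv2.resize(im[160:260,210:310,::-1],None,fx=5,fy=5,interpolation=cv2.INTER_CUBIC))
```

```text
t 5.8667 pos [ 0.5289 -0.1835  0.1781] tool x [0.16  0.987 0.001] z [ 0.003  0.    -1.   ] q [-0.47 -0.05  1.84  0.    1.34 -0.31] F [-2.9  4.3 11.1] open 0.0366
cm in tool [-0.02 -0.09  0.01]
[0.92563269 0.36785646 0.11530612]
```

View pics/turn2_c.png

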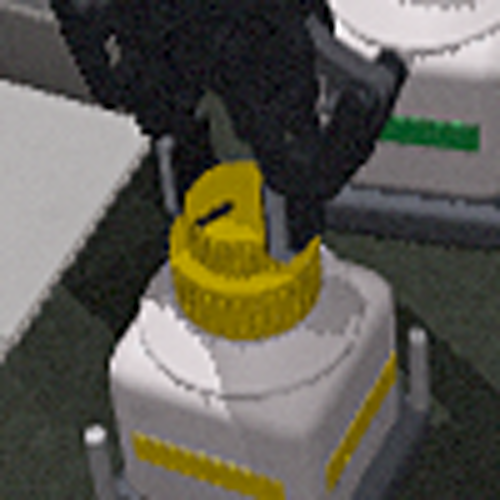

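The pointer now runs from crop (232,205) to (197,222), towards the tray side. I check its angle.

Run:
```python
from h import *
a=[on_plane('side',(210+u/5,160+v/5),.170) for u,v in((232,205),(197,222))]
d=a[1]-a[0]; print(a,'cap turn from -x CCW deg',np.degrees(np.arctan2(d[1],d[0]))-180)
# jug yaw from the post heads in the crop0 (~same height)
p=lambda u,v:on_plane('top',(210+u/5,270+v/5),.06)
w=[p(*q) for q in((489,72),(685,66),(694,265),(493,271))]
d=w[0]-w[3]; print('jug x yaw',np.degrees(np.arctan2(d[1],d[0]))); d=w[1]-w[2]; print(np.degrees(np.arctan2(d[1],d[0])))
```

```text
[array([ 0.52940667, -0.1890251 ,  0.17      ]), array([ 0.52152252, -0.20114685,  0.17      ])] cap turn from -x CCW deg -303.04051427230957
jug x yaw -1.2915686905081694
-0.9953222389661578
```

The pointer gives about 58° and the tool 64°; both are inside the window. I add 5° for margin, then lift.

Request:
jog_arm --pt "0 0 -0.08 0 0 0 0.2" --pt "0 0 0 0 0 0 0.2" --pt "0 0 0 0 0 0 0.2" --pt "0 0 0 0 0 -0.3 0.2" --pt "0 0 0 0 0 -0.5 0.2" --pt "0 0 0 0 0 -0.6 0.2" --pt "0 0 0 0 0 -0.6 0.2" --pt "0 0 0 0 0 -0.6 0.2" --pt "0 0 0 0 0 0 0.2"

```text
t: 6.67
tool_pos: [0.5277, -0.1845, 0.2022]
tool_rot: [2.309, 2.128, -0.001]
contact_force: [-0.3, -0.5, 0.1]
opening: 0.0369
```

Run:
```python
from go import *
go([.5285,-.1835,.25])
im,d=grab('side','lift'); cv2.imwrite('pics/lift_c.png',cv2.resize(im[130:260,200:330,::-1],None,fx=4,fy=4,interpolation=cv2.INTER_CUBIC))
```

```text
t 6.6667 pos [ 0.5277 -0.1845  0.2022] tool x [ 0.081  0.997 -0.001] z [ 0.001 -0.001 -1.   ] q [-0.47 -0.07  1.82 -0.    1.39 -0.39] F [-0.3 -0.5  0.1] open 0.0369
cm in tool [ 0.1   0.07 -4.78]
```

View pics/lift_c.png

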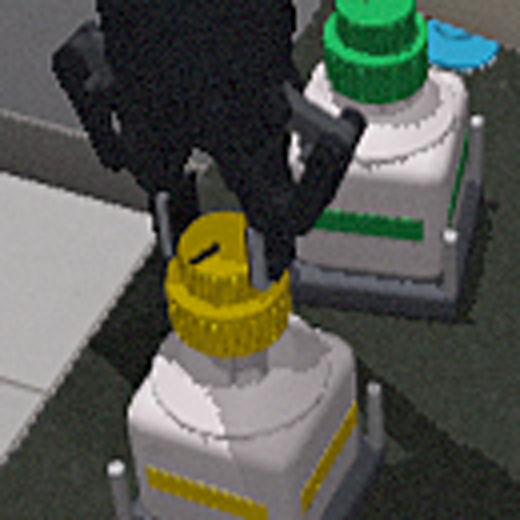

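The cap is off and held above the neck, with its skirt at crop (228,310) clear of the jug shoulder. I lift further and carry it over the tray.

Request:
jog_arm --pt "0 0 0 0 0 -1.5 0.2" --pt "0 0 0 0 0 -1.5 0.2" --pt "0 0 0 0 0 -1.5 0.2" --pt "0 0 0 -1.5 0.2 0 0.2" --pt "0 0 0 -2.5 0.4 0 0.2" --pt "0 0 0 -2.5 0.4 0 0.2" --pt "0 0 0 -2.5 0.4 0 0.2" --pt "0 0 0 -2.5 0.4 0 0.2" --pt "0 0 0 -2.5 0.4 0 0.2" --pt "0 0 0 -2.5 0.4 0 0.2" --pt "0 0 0 -2.5 0.4 0 0.2"

```text
t: 7.63
tool_pos: [0.5412, -0.3778, 0.2443]
tool_rot: [-2.309, -2.127, 0.001]
contact_force: [0.8, -0.5, 0.0]
opening: 0.0372
```

Request:
jog_arm --pt "0 0 0 -2.5 0.4 0 0.2" --pt "0 0 0 -1.7 0.2 0 0.2" --pt "0 0 0 0 0 0 0.2" --pt "0 0 0 0 0 3 0.2" --pt "0 0 0 0 0 3 0.2" --pt "0 0 0 0 0 3 0.2" --pt "0 0 0 0 0 3 0.2" --pt "0 0 0 0 0 2 0.2" --pt "0 0 0 0 0 1.5 0.2" --pt "0 0 0 0 0 0 0.2" --pt "0 0 0 0 0 0 0.2"

```text
t: 8.55
tool_pos: [0.5441, -0.4176, 0.0902]
tool_rot: [-2.308, -2.128, 0.0]
contact_force: [0.2, -1.4, -1.1]
opening: 0.0367
```

Run:
```python
from go import *
go([.544,-.419,.057])
im,d=grab('side','tray'); cv2.imwrite('pics/tray_c.png',cv2.resize(im[240:440,120:320,::-1],None,fx=3,fy=3,interpolation=cv2.INTER_CUBIC))
```

```text
t 8.55 pos [ 0.5441 -0.4176  0.0902] tool x [0.081 0.997 0.001] z [-0.002  0.001 -1.   ] q [-0.76  0.33  1.58 -0.    1.23 -0.68] F [ 0.2 -1.4 -1.1] open 0.0367
cm in tool [-0.14  0.    3.32]
```

View pics/tray_c.png

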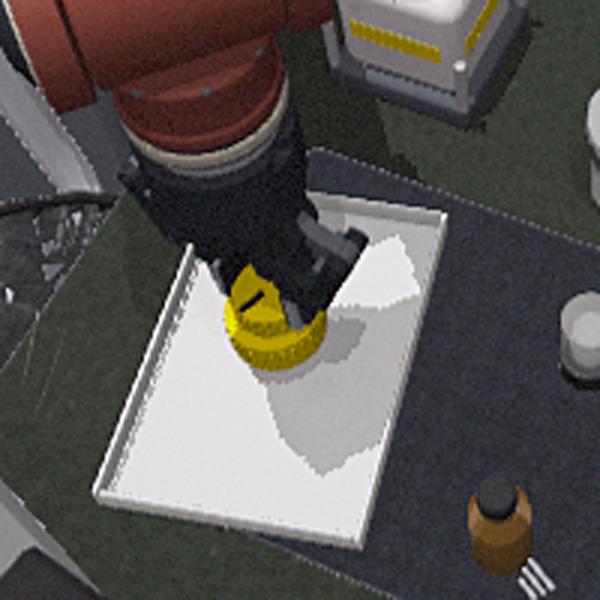

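The cap hangs upright over the tray at crop (277,320), about 3 cm above the floor. I lower it until it touches.

Request:
jog_arm --pt "0 0 0 0 0 1 0.2" --pt "0 0 0 0 0 1 0.2" --pt "0 0 0 0 0 0.5 0.2" --pt "0 0 0 0 0 0.3 0.2" --pt "0 0 0 0 0 0.2 0.2" --pt "0 0 0 0 0 0.2 0.2" --pt "0 0 0 0 0 0 0.2" --pt "0 0 0 0 0 0 0.2"

```text
t: 9.27
tool_pos: [0.545, -0.4184, 0.0601]
tool_rot: [2.309, 2.129, -0.0]
contact_force: [-1.5, 0.4, 1.8]
opening: 0.037
```

Request:
jog_arm --pt "0 0 0 0 0 0.1 0.2" --pt "0 0 0 0 0 0.1 0.2" --pt "0 0 0 0 0 0.1 0.2" --pt "0 0 0 0 0 0 0.2" --pt "0 0 0 0 0 0 0.2"

```text
t: 9.68
tool_pos: [0.5451, -0.4186, 0.06]
tool_rot: [2.309, 2.13, -0.001]
contact_force: [-6.3, 5.0, 14.6]
opening: 0.0368
```

The cap is on the floor: 14 N, with no further descent. I ease off, open and retreat.

Request:
jog_arm --pt "0 0 0 0 0 -0.2 0.2" --pt "0 0 0 0 0 0 0.5" --pt "0 0 0 0 0 0 0.9" --pt "0 0 0 0 0 0 0.9" --pt "0 0 0 0 0 0 0.9" --pt "0 0 0 0 0 0 0.9" --pt "0 0 0 0 0 0 0.9" --pt "0 0 0 0 0 -1 0.9" --pt "0 0 0 0 0 -2 0.9" --pt "0 0 0 0 0 -3 0.9" --pt "0 0 0 0 0 -3 0.9" --pt "0 0 0 0 0 -3 0.9"

```text
t: 10.68
tool_pos: [0.5446, -0.4179, 0.1802]
tool_rot: [2.31, 2.13, 0.0]
contact_force: [1.0, 0.1, 0.2]
opening: 0.0768
```

Request:
jog_arm --pt "0 0 0 0 0 -2 0.9" --pt "0 0 0 0 -2 -2 0.9" --pt "0 0 0 0 -3 0 0.9" --pt "0 0 0 0 -3 0 0.9" --pt "0 0 0 0 -3 0 0.9" --pt "0 0 0 0 0 0 0.9" --pt "0 0 0 0 0 0 0.9" --pt "0 0 0 0 0 0 0.9"

```text
t: 11.35
tool_pos: [0.4355, -0.4094, 0.2192]
tool_rot: [2.309, 2.128, 0.0]
contact_force: [-0.1, -0.5, 0.3]
opening: 0.0765
```

Run:
```python
from go import *
go([.544,-.419,.057])
for n in('top','side'):
    im,d=grab(n,n+'9'); P=cloud(n,d); hsv=cv2.cvtColor(im,cv2.COLOR_RGB2HSV)
    k=(cv2.inRange(hsv,(22,120,80),(35,255,255))>0)&(abs(P[...,0]-.544)<.09)&(abs(P[...,1]+.419)<.1)
    q=P[k]; print(n,k.sum(),'zmax',np.percentile(q[:,2],[1,50,99]).round(3)); t=q[abs(q[:,2]-.048)<.006]; print('top face centre',(t.min(0)+t.max(0))/2)
    g=(cv2.inRange(hsv,(50,120,80),(80,255,255))>0)&(abs(P[...,2]-.177)<.008); print('green',P[g].mean(0),g.sum())
cv2.imwrite('pics/fin.png',cv2.resize(im[110:440,120:340,::-1],None,fx=1.8,fy=1.8))
```

```text
t 11.35 pos [ 0.4355 -0.4094  0.2192] tool x [ 0.081  0.997 -0.001] z [ 0.001 -0.001 -1.   ] q [-0.88  0.01  1.71  0.    1.42 -0.8 ] F [-0.1 -0.5  0.3] open 0.0765
cm in tool [-0.06 10.87 16.24]
top 366 zmax [0.017 0.047 0.054]
top face centre [ 0.54519518 -0.41979127  0.04816108]
green [0.51644659 0.01531165 0.17613571] 274
side 920 zmax [0.007 0.038 0.053]
top face centre [ 0.54643149 -0.4204306   0.04818963]
green [0.51748476 0.01297981 0.17654462] 218
```

View pics/fin.png

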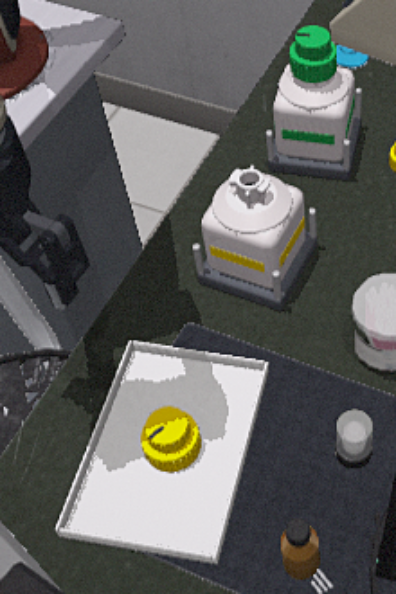

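The final view shows the jug's neck open at (248,180). The yellow cap stands upright near the middle of the tray at (170,438), and the green cap is untouched at (313,50).

```bash
python3 -c "
from station import ctrl
print(ctrl.finish_job())"
```

```text
the job is handed in; nothing more can be done
None
```

The yellow jug is open and its cap stands right way up in the sample tray. I handed the job in at about 11.5 s of the 38 s allowed, and no verdict is reported.

- **Opening:** I gripped the barrel, pressed to about 7 mm (11 N), turned it anticlockwise about 69° by the tool and lifted it straight off.
- **Turn angle:** before the last 5°, the pointer in the image gave about 58° where the tool gave 64°. Both are inside the 50–85° window, and the cap came off freely.
- **Placing:** both cameras put the cap's axis within about 3 mm of the tray centre. Its top is at about 0.048 m, which matches a cap lying flat on the floor.
- **Green cap:** the top view puts it less than 1 mm from its starting place, and it looks untouched.
- **Robot:** the gripper is clear of everything, with a contact-force reading of about zero.

The gripper read 37 mm on the 40 mm barrel. I took that as give in the pads; the grip never slipped.

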